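Put the valve-cap racks back on their own mats

ROBOT

A 6-joint arm with a two-finger parallel gripper is mounted at the origin on the work surface. World frame = base frame: x ahead of the robot, y to its left, z up, the work surface at z = 0. Lengths are in m, angles in rad, forces in N, time in s.
With the tool pointing down it reaches from about 0.3 to 0.875 m from the base axis. Payload 6.4 kg.
Tool frame: the origin (TCP) lies at the very end of the fingers, on their centre line; the grasp point (between the pads) lies 19 mm behind it; z points along the fingers, y is the line along which they close (so a half turn about z gives the same grasp; the last joint's range is limited). The gripper opens to 85 mm and grips with 20 to 120 N. Pads are 22 mm wide; open, the fingers measure 114 mm over their backs; the gripper's body (76 mm by 85 mm) begins 54 mm behind the grasp point. The pads swing forward as they close: fully open they stand 13 mm farther back than shut.
Start: joints at [0.968, 0.181, 1.607, -0, 1.354, -0.206], TCP at [0.222, 0.53, 0.231] pointing down, gripper open.
Joint ranges: [-2.99, 2.99], [-0.89, 2.07], [0.3, 2.58], [-1.14, 4.28], [0, 2.63], [-3.12, 3.12]. Speed limits (rad/s): [2.57, 2.57, 3.01, 3.14, 3.14, 3.14].

INTERFACE

Orientations are given as a unit quaternion [w, x, y, z].
In Python, from bench import ctrl gives the robot as it stands.
- The arm moves only by the tool jog_arm, never from a script. Its argument "series" is a list that holds one entry, the list of rows, each a list of 7 numbers: the shift along the tool's x, y, z in mm, then the turn, a rotation vector about the tool's x, y, z in rad, then the finger opening in mm, from 0 to 85.4. In form: [[[tx, ty, tz, rx, ry, rz, gripper], ...]]. A call has exactly 10 rows; each row shifts and turns the commanded pose from where the row before left it, along the tool's axes as they then stand; what a row does not reach is not made up. A row lasts 1/10 s, in which the tool goes at most 50 mm and 8.59 degrees, less where a joint would pass 70% of its speed; a pose out of reach is approached as far as the arm can. A call with a gripper value outside its range is refused whole. The fingers move at their own pace and stop on an object; the grip force is fixed at half the most. Time passes only in rows, so rows that do not move let the fingers close, or fill a call up. It gives the time, the measured TCP pose, the force, the opening and the grip force at its end, in the units of the state.
- ctrl.get_obs(): the state, without advancing time (a new reading comes with each control period).
- ctrl.camera(name): name is "side" or "top"; returns a dict with "frame" (480x640x3 uint8, blue, green, red), "z_map" (480x640 float32, m along the optical axis (not along the pixel's ray), 0 where there is no reading), "fx", "fy", "cx", "cy" (pixels), "xyz" and "rotation" of the camera in the world. Camera axes: x right, y down, z forward; pixel columns grow to the right and rows downward; lengths in m; the calibration is good to about 2 mm. A picture is of the moment at which its call begins.
- ctrl.hand_in(): hands the job in; it is judged then, once.
The state is a dict: "time_s": time; "q": joint angles; "dq": joint speeds; "joint_efforts": joint torques, N m; "eef_pos": TCP position; "eef_rot": TCP orientation; "wrist_force": force on the tool from outside, world axes, zero at the start; "torque": the same for the moment, N m; "opening": opening from 0.0 (shut) to 1.0 (fully open); "grasp_force": force on a finger pad.
Only numpy, scipy, OpenCV 4.12 (cv2) and the standard library are available. Lean on these libraries where they do the work, as an engineer would, in place of code of your own. Each camera call takes 0.05 s, during which the arm holds its last target. There are 200 camera calls.

TASK

The four display racks on the stall shelf have been mixed up: move each one to the mat of the same colour as its wares (blue caps, black stems, yellow core tools, red caps), standing upright, centred on the mat and squared up with it (either way round). Every home is taken, so park a rack on the empty white mat whenever you need to make room, and never set or drop a rack on the bare wood. Leave the steel tire gauge lying where it is.

Things in the scene. Friction and masses are not known exactly. Their poses are not given: they have to be found in the camera images.
- rack_blue: Loose rack, about 0.1 kg: brown wooden block 72 (x) by 40 (y) by 28 (z) mm, on it, fixed and within its outline, six blue hexagonal valve caps (2 rows of 3, 15 mm wide), tops 44 mm above the underside. Origin: centre of its underside; x along its length, y across, z up. Grip the block across y. At the start it stands on a mat of another colour, perhaps askew.
- rack_black: Loose rack, about 0.1 kg: brown wooden block 72 (x) by 40 (y) by 28 (z) mm, on it, fixed and within its outline, three black rubber snap-in valve stems standing in a row along x, tops 61 mm above the underside. Origin: centre of its underside; x along its length, y across, z up. Grip the block across y. At the start it stands on a mat of another colour, perhaps askew.
- rack_yellow: Loose rack, about 0.1 kg: brown wooden block 72 (x) by 40 (y) by 28 (z) mm, on it, fixed and within its outline, three yellow plastic valve core tools standing in a row along x, tops 59 mm above the underside. Origin: centre of its underside; x along its length, y across, z up. Grip the block across y. At the start it stands on a mat of another colour, perhaps askew.
- rack_red: Loose rack, about 0.1 kg: brown wooden block 72 (x) by 40 (y) by 28 (z) mm, on it, fixed and within its outline, six round red valve caps (2 rows of 3, 15 mm wide), tops 44 mm above the underside. Origin: centre of its underside; x along its length, y across, z up. Grip the block across y. At the start it stands on a mat of another colour, perhaps askew.
- mat_blue: Flat blue plastic mat fixed to the shelf, 104 (x) by 76 (y) by 4 (z) mm. Origin: centre of its underside, on the shelf surface (z = 0); x along its length. Home of the rack with the blue wares; another rack stands on it at the start.
- mat_black: Flat black plastic mat fixed to the shelf, 104 (x) by 76 (y) by 4 (z) mm. Origin: centre of its underside, on the shelf surface (z = 0); x along its length. Home of the rack with the black wares; another rack stands on it at the start.
- mat_yellow: Flat yellow plastic mat fixed to the shelf, 104 (x) by 76 (y) by 4 (z) mm. Origin: centre of its underside, on the shelf surface (z = 0); x along its length. Home of the rack with the yellow wares; another rack stands on it at the start.
- mat_red: Flat red plastic mat fixed to the shelf, 104 (x) by 76 (y) by 4 (z) mm. Origin: centre of its underside, on the shelf surface (z = 0); x along its length. Home of the rack with the red wares; another rack stands on it at the start.
- mat_white: Flat white plastic mat fixed to the shelf, 104 (x) by 76 (y) by 4 (z) mm. Origin: centre of its underside, on the shelf surface (z = 0); x along its length. The spare mat, empty at the start and at the end, room for one rack.
- gauge: Steel pencil tire gauge lying loose, 140 mm long along its x, 18 wide, 15 high; origin at its middle, underneath. Also there, bolted down: a tin funnel over a clear cup (centre x 0.76, y 0.46, 110 mm across, 170 mm high) and a green dish with odd parts (centre x 0.68, y 0.335, 100 by 75 mm, 20 mm high).
Mind the look-alikes: they are no part of the job. Several things look just like the mat_black: the one meant starts farthest to the robot's right.

How it is judged:
By the outcome, as a careful person would: the job done as asked, in the order asked, and still so for the second after the job is handed in, with the robot touching nothing.
It also fails if it takes over 128 s, if anything falls off the work surface, if the arm or the gripper's body presses on something with over 40 N, if the wrist force passes 120 N, or if a joint passes its speed limit or range.

## Working session

There is one attempt and no reset: what is moved stays moved. The work goes in short steps, Python scripts to look and compute and a tool call to move; the robot and the scene stay as the last step left them, time stands still between calls to the robot, and variables do not carry over. Pictures are saved under pics/ and viewed, at most 14 in all, crops included, and the job is handed in when it is done.

Besides the shell and the picture viewer there is one more tool, called after "Call:" as name(argument=value, ...) on one line, values as JSON. jog_arm: Moves the arm, as the interface text tells. Its arguments: {"type":"object","properties":{"series":{"type":"array"}},"required":["series"]}

```bash
ls; mkdir -p pics
cat > h.py <<'E'
import numpy as np,cv2
from bench import ctrl
def cap(n,f):
    c=ctrl.camera(n); cv2.imwrite(f'pics/{f}.png',c['frame']); np.savez(f'pics/{f}.npz',**c); return c
def cloud(c):
    z=c['z_map'];v,u=np.mgrid[:480,:640]
    p=np.stack([(u-c['cx'])/c['fx']*z,(v-c['cy'])/c['fy']*z,z],-1)
    w=p@np.array(c['rotation']).T+np.array(c['xyz']); w[z==0]=np.nan; return w
E
python3 - <<'E'
from h import *
for n in('top','side'):
    c=cap(n,n+'0');print(n,c['xyz'],np.round(c['rotation'],3).tolist(),c['fx'])
print(ctrl.get_obs())
E
```

```text
pics
top [0.4542415  0.03040618 1.06643547] [0.05, -0.696, 0.715, -0.052] 533.226901185379
side [ 0.32206613 -0.79253848  0.77381279] [-0.416, 0.892, -0.164, 0.071] 452.8118850856233
{'time_s': 0.1, 'q': array([ 9.67688621e-01,  1.81469843e-01,  1.60790774e+00, -3.73249159e-05,
        1.35378389e+00, -2.06275923e-01]), 'dq': array([ 9.20706500e-05,  4.75860835e-05, -1.24527146e-03, -9.95157532e-04,
       -6.70461110e-04, -6.44019067e-04]), 'joint_efforts': array([-2.35976086e-04, -4.45875764e+01, -3.52235878e+01, -2.06796694e-04,
        4.12366062e-03, -2.25032358e-05]), 'eef_pos': array([0.22193244, 0.52990892, 0.23047263]), 'eef_rot': array([-2.92099323e-04,  1.97112536e-01,  9.80380555e-01, -7.28220412e-04]), 'wrist_force': array([ 0.3827562 , -0.05414853,  0.01916207]), 'torque': array([-0.01914709,  0.02681179,  0.02378832]), 'grasp_force': 0.0, 'opening': 0.999821952103822}
```

View pics/top0.png

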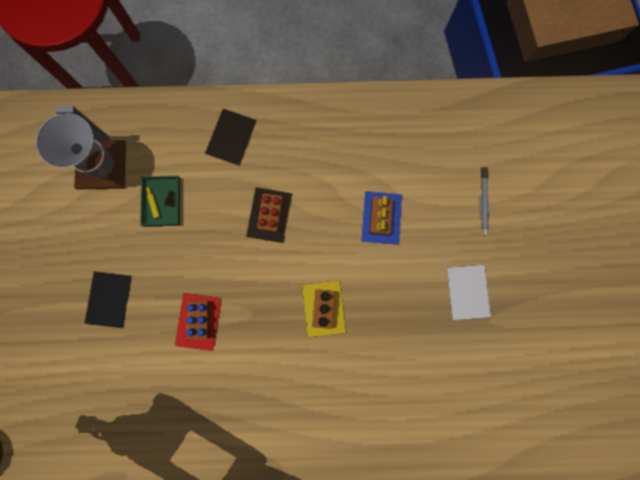

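View pics/side0.png

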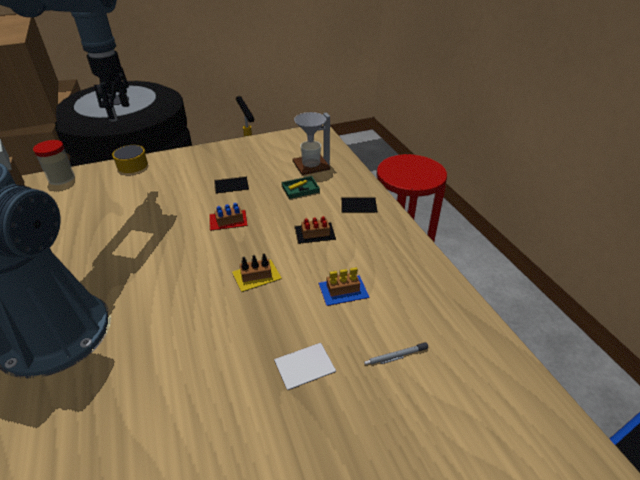

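The black-looking mats are at (231,137), (269,215) and (108,300). The one meant is (269,215): it is farthest right, which means the smallest y, and the red rack stands on it. I'll confirm this in a crop and measure all the poses.

```bash
cat >> h.py <<'E'
UV={'blue':(382,217),'black':(269,215),'yellow':(323,309),'red':(199,321),'white':(469,292)}
def rect(xy):
    (cx,cy),(w,h),a=cv2.minAreaRect((xy*1000).astype(np.float32))
    if w<h: w,h,a=h,w,a+90
    a=(a+90)%180-90
    return [round(float(t),1) for t in (cx,cy,w,h,a)]
def measure(c,uv=UV):
    W=cloud(c);v,u=np.mgrid[:480,:640]
    for n,(a,b) in uv.items():
        near=(abs(u-a)<42)&(abs(v-b)<42)
        X=W[near]; X=X[~np.isnan(X[:,2])]; C=c['frame'][near&~np.isnan(W[...,2])].astype(int)
        g=X[np.abs(X[:,2])<.02]; 
        r=X[(X[:,2]>.020)&(X[:,2]<.075)]
        s=np.median(X[(X[:,2]<.012),2])
        m=c['frame'].astype(np.int16); B,G,R=[m[...,i] for i in range(3)]
        k={'blue':(B>R+50),'red':(R>120)&(G<60)&(B<60),'yellow':(R>150)&(G>130)&(B<70),'black':(R<70)&(G<60)&(B<60),'white':(B>140)}[n]&near&(W[...,2]<.012)
        k=cv2.morphologyEx(k.astype(np.uint8),cv2.MORPH_OPEN,np.ones((2,2)))>0
        M=W[k]
        print(n,'mat',rect(M[:,:2]),'z',np.round(np.nanmedian(M[:,2])*1e3,1),k.sum(),'table z',round(s*1e3,1),'| rack',(rect(r[:,:2]),len(r),np.round(np.percentile(r[:,2],[50,98])*1e3)) if len(r)>50 else None)
E
python3 - <<'E'
from h import *
c=dict(np.load('pics/top0.npz'));measure(c)
im=c['frame'][100:360,70:520];cv2.imwrite('pics/crop0.png',cv2.resize(im,None,fx=1.75,fy=1.75,interpolation=cv2.INTER_CUBIC))
E
```

```text
Traceback (most recent call last):
  File "h.py", line 16, in measure
    W=cloud(c);v,u=np.mgrid[:480,:640]
  File "h.py", line 8, in cloud
    w=p@np.array(c['rotation']).T+np.array(c['xyz']); w[z==0]=np.nan; return w
      ~^~~~~~~~~~~~~~~~~~~~~~~~~~
ValueError: matmul: Input operand 1 has a mismatch in its core dimension 0, with gufunc signature (n?,k),(k,m?)->(n?,m?) (size 4 is different from 3)
```

Rotation is a quaternion [w,x,y,z].

```bash
sed -i "s/np.array(c\['rotation'\]).T/Rq(c['rotation']).T/; 2a from scipy.spatial.transform import Rotation as Ro\ndef Rq(q): return Ro.from_quat(np.roll(q,-1)).as_matrix()" h.py
python3 - <<'E'
from h import *
c=dict(np.load('pics/top0.npz'));measure(c)
im=c['frame'][100:360,70:520];cv2.imwrite('pics/crop0.png',cv2.resize(im,None,fx=1.75,fy=1.75,interpolation=cv2.INTER_CUBIC))
E
```

```text
blue mat [632.3, -114.5, 102.2, 70.9, -8.1] z 3.8 865 table z 0.3 | rack ([634.7, -108.9, 72.5, 40.0, -7.0], 765, array([33., 65.]))
black mat [644.7, 113.3, 100.9, 73.2, -11.5] z 3.9 971 table z 0.4 | rack ([646.9, 111.3, 72.5, 40.2, -10.3], 750, array([33., 48.]))
yellow mat [nan, nan, 0.0, 0.0, 0.0] z 3.7 938 table z 0.4 | rack ([455.0, 10.2, 71.8, 40.0, -6.7], 783, array([33., 65.]))
red mat [435.0, 256.2, 102.3, 73.7, -9.8] z 3.8 880 table z 0.4 | rack ([441.1, 253.7, 70.6, 41.0, -0.7], 825, array([33., 50.]))
white mat [478.1, -279.0, 104.1, 72.6, 5.2] z 3.7 1907 table z 0.7 | rack None
```

View pics/crop0.png

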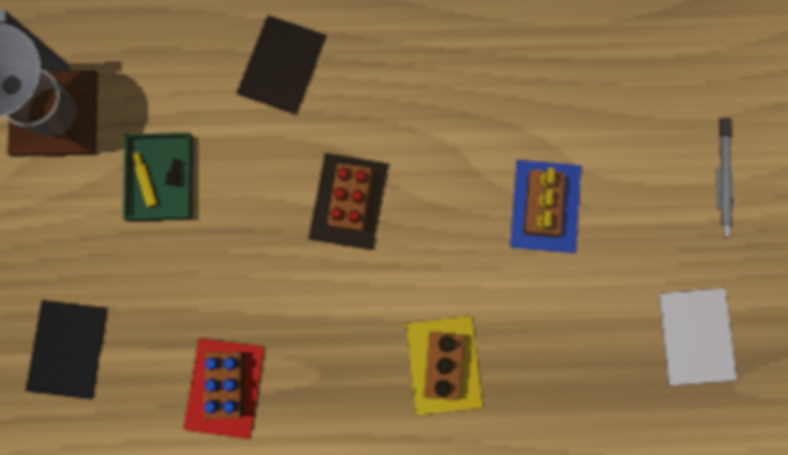

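The crop confirms mat_black as the mat under the red caps, around crop pixel (348,200). The mat sizes come out slightly small, so I'll refine them by rectifying onto the z = 4 mm plane.

```bash
cat >> h.py <<'E'
def rectify(c,z,x0,y0,half=80,s=2):   # image px -> world mm: row=(x0+half-x)*s, col=(y0+half-y)*s
    R=Rq(c['rotation']);t=c['xyz']
    n=int(2*half*s); r,q=np.mgrid[:n,:n]
    P=np.stack([(x0+half-r/s)/1e3,(y0+half-q/s)/1e3,np.full(r.shape,z)],-1)
    p=(P-t)@R
    return cv2.remap(c['frame'],(p[...,0]/p[...,2]*c['fx']+c['cx']).astype(np.float32),(p[...,1]/p[...,2]*c['fy']+c['cy']).astype(np.float32),cv2.INTER_CUBIC)
def matfit(c,n,x0,y0):
    im=rectify(c,.004,x0,y0); L=cv2.cvtColor(im,cv2.COLOR_BGR2LAB).astype(float)
    if n in('black','white'): L=L[...,:]
    else: L=L[...,1:]
    v=L.reshape(-1,L.shape[2]); H=160
    yy,xx=np.mgrid[:320,:320]; d=np.hypot(yy-H,xx-H)
    wood=np.median(L[(d>115)],0)
    import math
    # mat colour: ring near rim of mat, median of the pixels most unlike wood
    rg=L[(d>55)&(d<70)]; e=np.linalg.norm(rg-wood,axis=1); mat=np.median(rg[e>np.percentile(e,50)],0)
    f=(L-wood)@(mat-wood)/np.sum((mat-wood)**2)
    k=(f>.5).astype(np.uint8); k=cv2.morphologyEx(k,cv2.MORPH_OPEN,np.ones((9,9)))
    cs,_=cv2.findContours(k,0,2); ct=max(cs,key=cv2.contourArea)
    hull=cv2.convexHull(ct)[:,0].astype(float)
    # score rectangle fit : IoU of fixed size rect with filled contour
    F=np.zeros_like(k);cv2.drawContours(F,[ct],-1,1,-1)
    xy=np.stack([x0+80-hull[:,1]/2,y0+80-hull[:,0]/2],-1)/1e3
    r0=rect(xy)
    from scipy.optimize import minimize
    ys,xs=np.mgrid[:320,:320]; X=x0+80-ys/2; Y=y0+80-xs/2
    def cost(p):
        a=np.radians(p[2]);dx=X-p[0];dy=Y-p[1]
        u=abs(dx*np.cos(a)+dy*np.sin(a))-52;w=abs(-dx*np.sin(a)+dy*np.cos(a))-38
        m=1/(1+np.exp(np.clip(np.maximum(u,w)*2,-30,30))); return np.abs(m-F).sum()/4
    o=minimize(cost,[r0[0],r0[1],r0[4]],method='Nelder-Mead',options=dict(initial_simplex=[[r0[0]+a,r0[1]+b,r0[4]+g] for a,b,g in((-2,-2,-2),(3,0,0),(0,3,0),(0,0,3))]))
    print(n,'minrect',r0,'fit',np.round(o.x,1),'miss mm2',round(o.fun),'area',F.sum()/4)
    a=np.radians(o.x[2]); co=[(o.x[0]+i*52*np.cos(a)-j*38*np.sin(a),o.x[1]+i*52*np.sin(a)+j*38*np.cos(a)) for i,j in((1,1),(1,-1),(-1,-1),(-1,1))]
    cv2.polylines(im,[np.array([((y0+80-y)*2,(x0+80-x)*2) for x,y in co]).round().astype(int)],True,(255,255,0),1)
    return im
E
python3 - <<'E'
from h import *
c=dict(np.load('pics/top0.npz'))
P={'blue':(632,-114),'black':(645,113),'yellow':(455,10),'red':(435,256),'white':(478,-279)}
ims=[matfit(c,n,*p)[30:290,30:290] for n,p in P.items()]
cv2.imwrite('pics/fit.png',np.vstack([np.hstack(ims[:3]),np.hstack(ims[3:]+[ims[0]*0])]))
E
```

```text
blue minrect [634.5, -112.3, 103.9, 76.4, -6.6] fit [ 634.5 -112.2   -6.6] miss mm2 266 area 7827.0
black minrect [646.4, 115.1, 104.4, 77.0, -11.0] fit [646.4 115.3 -11.3] miss mm2 280 area 7817.75
yellow minrect [455.9, 10.9, 103.8, 76.0, 4.9] fit [455.8  10.9   4.9] miss mm2 3791 area 4264.25
red minrect [437.1, 258.3, 103.9, 76.6, -9.2] fit [437.1 258.4  -9.2] miss mm2 285 area 7824.75
white minrect [480.5, -277.2, 103.7, 75.9, 2.7] fit [ 480.4 -277.3    2.9] miss mm2 327 area 7689.0
```

View pics/fit.png

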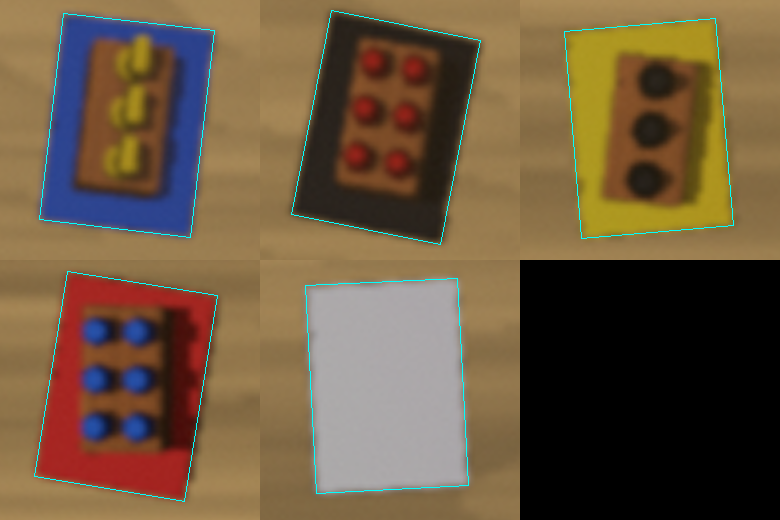

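All five mat outlines fit tightly, at 104x76. Next I'll check the rack rectangles the same way and compute the first move.

```bash
cat >> h.py <<'E'
def rackfit(c,x0,y0):
    W=cloud(c);k=(W[...,2]>.022)&(W[...,2]<.075)&(np.hypot(W[...,0]-x0/1e3,W[...,1]-y0/1e3)<.07)
    r=rect(W[k][:,:2]); 
    im=rectify(c,.032,x0,y0); b=cv2.boxPoints(((r[0],r[1]),(72,40),r[4]))
    cv2.polylines(im,[np.array([((y0+80-y)*2,(x0+80-x)*2) for x,y in b]).round().astype(int)],True,(255,255,0),1)
    return r,im[60:260,60:260]
def go(x,y,z,yaw):
    o=ctrl.get_obs();R=Rq(o['eef_rot']);p=o['eef_pos']*1e3
    th=np.degrees(np.arctan2(R[1,0],R[0,0])); d=(yaw-th+90)%180-90; t=np.radians(th+d)
    D=np.array([x,y])-p[:2]
    print('at',p.round(1),'th %.1f tilt %.2f'%(th,np.degrees(np.arccos(-R[2,2]))),'rz %.3f rad'%-np.radians(d),'then tool shift x %.1f y %.1f'%(D@[np.cos(t),np.sin(t)],D@[np.sin(t),-np.cos(t)]),'tz %.1f'%(p[2]-z),'open',round(o['opening']*85.4,1),'t',o['time_s'],'F',o['wrist_force'].round(1))
E
python3 - <<'E'
from h import *
c=dict(np.load('pics/top0.npz')); I=[]
for p in [(635,-109),(647,111),(455,10),(441,254)]:
    r,im=rackfit(c,*p);print(r);I.append(im)
cv2.imwrite('pics/rfit.png',cv2.resize(np.hstack(I),(800,200)))
go(634.5,-109,130,-7)
E
```

```text
[634.7, -108.9, 72.5, 40.0, -7.0]
[647.0, 111.3, 72.4, 40.2, -10.3]
[455.0, 10.2, 71.8, 40.0, -6.7]
[441.1, 253.6, 70.9, 40.7, -0.3]
at [221.9 529.9 230.5] th 157.3 tilt 0.09 rz -0.275 rad then tool shift x -487.4 y -583.9 tz 100.5 open 85.4 t 0.1 F [ 0.4 -0.1  0. ]
```

View pics/rfit.png

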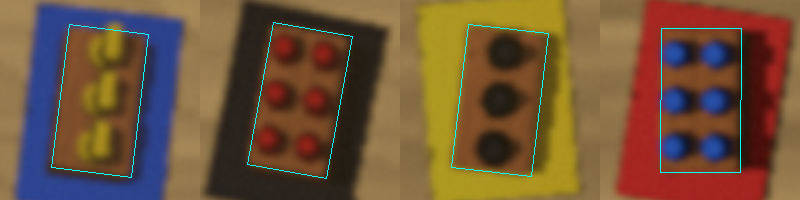

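Call:
jog_arm(series=[[[0, 0, 0, 0, 0, -0.1375, 85], [0, 0, 0, 0, 0, -0.1375, 85], [-30, -36, 0, 0, 0, 0, 85], [-30, -36, 0, 0, 0, 0, 85], [-30, -36, 0, 0, 0, 0, 85], [-30, -36, 0, 0, 0, 0, 85], [-30, -36, 0, 0, 0, 0, 85], [-30, -36, 0, 0, 0, 0, 85], [-30, -36, 0, 0, 0, 0, 85], [-30, -36, 0, 0, 0, 0, 85]]])

```text
time_s: 1.1
eef_pos: [0.4259, 0.2136, 0.2311]
eef_rot: [-0.0, 0.061, 0.998, 0.0]
wrist_force: [-0.0, 0.9, -1.0]
opening: 0.994
grasp_force: 0.0
```

Call:
jog_arm(series=[[[-30, -36, 0, 0, 0, 0, 85], [-30, -36, 0, 0, 0, 0, 85], [-30, -36, 0, 0, 0, 0, 85], [-30, -36, 0, 0, 0, 0, 85], [-30, -36, 0, 0, 0, 0, 85], [-30, -36, 0, 0, 0, 0, 85], [-30, -36, 0, 0, 0, 0, 85], [-20, -30, 20, 0, 0, 0, 85], [0, 0, 30, 0, 0, 0, 85], [0, 0, 30, 0, 0, 0, 85]]])

```text
time_s: 2.1
eef_pos: [0.6197, -0.0941, 0.1499]
eef_rot: [0.0, 0.062, 0.998, 0.0]
wrist_force: [0.6, 0.2, -0.4]
opening: 0.995
grasp_force: 0.0
```

```bash
python3 -c "
from h import *
go(634.5,-109,10,-7)"
```

```text
at [619.7 -94.1 149.9] th 172.9 tilt 0.00 rz -0.002 rad then tool shift x -16.5 y -13.0 tz 139.9 open 85.0 t 2.1 F [ 0.6  0.2 -0.4]
```

Call:
jog_arm(series=[[[-16.5, -13, 10, 0, 0, 0, 80], [0, 0, 30, 0, 0, 0, 80], [0, 0, 30, 0, 0, 0, 80], [0, 0, 30, 0, 0, 0, 80], [0, 0, 25, 0, 0, 0, 80], [0, 0, 15, 0, 0, 0, 80], [0, 0, 0, 0, 0, 0, 80], [0, 0, 0, 0, 0, 0, 60], [0, 0, 0, 0, 0, 0, 45], [0, 0, 0, 0, 0, 0, 30]]])

```text
time_s: 3.1
eef_pos: [0.6357, -0.1079, 0.0134]
eef_rot: [0.002, 0.061, 0.998, -0.0]
wrist_force: [-2.8, -0.1, 3.0]
opening: 0.448
grasp_force: 62.4
```

Call:
jog_arm(series=[[[0, 0, 0, 0, 0, 0, 30], [0, 0, 0, 0, 0, 0, 30], [0, 0, 0, 0, 0, 0, 30], [0, 0, -5, 0, 0, 0, 30], [0, 0, -15, 0, 0, 0, 30], [0, 0, -25, 0, 0, 0, 30], [0, 0, -25, 0, 0, 0, 30], [0, 0, -25, 0, 0, 0, 30], [0, 0, -15, 0, 0, 0, 30], [0, 0, 0, 0, 0, 0, 30]]])

```text
time_s: 4.1
eef_pos: [0.6361, -0.108, 0.1248]
eef_rot: [0.003, 0.061, 0.998, -0.001]
wrist_force: [0.2, -0.9, -1.1]
opening: 0.456
grasp_force: 62.1
```

Run:
```python
from h import *
go(480.4,-277.3,120,2.9)
cap('side','s1'); c=cap('top','t1')
im=c['frame'];a=im[150:300,310:460];b=cv2.imread('pics/s1.png')[200:350,270:470]
cv2.imwrite('pics/v1.png',np.hstack([cv2.resize(a,(300,300)),cv2.resize(b,(400,300))]))
```

```text
at [ 636.1 -108.   124.8] th 173.0 tilt 0.32 rz -0.172 rad then tool shift x 164.1 y -161.2 tz 4.8 open 38.9 t 4.1 F [ 0.2 -0.9 -1.1]
```

View pics/v1.png

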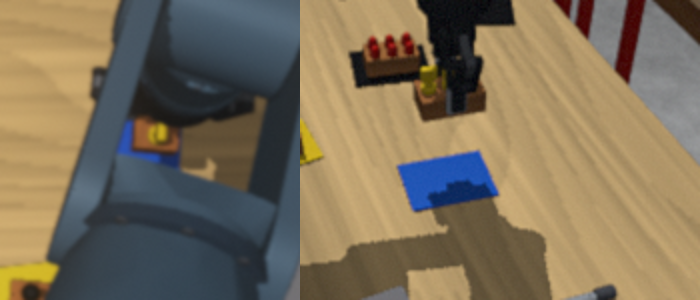

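The yellow rack is held level and clear of the blue mat. Now to the white mat.

Call:
jog_arm(series=[[[0, 0, 0, 0, 0, -0.086, 30], [0, 0, 0, 0, 0, -0.086, 30], [20, -20, 0, 0, 0, 0, 30], [31, -30, 0, 0, 0, 0, 30], [31, -30, 0, 0, 0, 0, 30], [31, -30, 0, 0, 0, 0, 30], [31, -31, 0, 0, 0, 0, 30], [20, -20, 0, 0, 0, 0, 30], [0, 0, 0, 0, 0, 0, 30], [0, 0, 0, 0, 0, 0, 30]]])

```text
time_s: 5.2
eef_pos: [0.4776, -0.2762, 0.1199]
eef_rot: [-0.001, -0.024, 1.0, 0.001]
wrist_force: [-0.2, -0.8, -1.4]
opening: 0.454
grasp_force: 62.1
```

```bash
python3 -c "
from h import *
go(480.4,-277.3,13,2.9)"
```

```text
at [ 477.6 -276.2  119.9] th -177.2 tilt 0.15 rz -0.002 rad then tool shift x -2.7 y -1.3 tz 106.9 open 38.8 t 5.2 F [-0.2 -0.8 -1.4]
```

Call:
jog_arm(series=[[[-2.7, -1.3, 15, 0, 0, 0, 30], [0, 0, 25, 0, 0, 0, 30], [0, 0, 25, 0, 0, 0, 30], [0, 0, 20, 0, 0, 0, 30], [0, 0, 12, 0, 0, 0, 30], [0, 0, 7, 0, 0, 0, 30], [0, 0, 5, 0, 0, 0, 30], [0, 0, 0, 0, 0, 0, 30], [0, 0, 0, 0, 0, 0, 30], [0, 0, 0, 0, 0, 0, 30]]])

```text
time_s: 6.2
eef_pos: [0.4821, -0.2776, 0.0134]
eef_rot: [0.001, -0.025, 1.0, -0.0]
wrist_force: [-1.3, 3.4, 4.3]
opening: 0.452
grasp_force: 62.9
```

Call:
jog_arm(series=[[[0, 0, 0, 0, 0, 0, 60], [0, 0, 0, 0, 0, 0, 80], [0, 0, 0, 0, 0, 0, 80], [0, 0, -10, 0, 0, 0, 80], [0, 0, -30, 0, 0, 0, 80], [0, 0, -40, 0, 0, 0, 80], [0, 0, -40, 0, 0, 0, 80], [0, 0, 0, 0, 0, 0, 80], [0, 0, 0, 0, 0, 0, 80], [0, 0, 0, 0, 0, 0, 80]]])

```text
time_s: 7.2
eef_pos: [0.4807, -0.2771, 0.1316]
eef_rot: [-0.001, -0.025, 1.0, 0.0]
wrist_force: [-0.3, 0.1, -0.1]
opening: 0.934
grasp_force: 0.0
```

Run:
```python
from h import *
go(441.1,253.7,130,-.5)
cap('side','s2')
```

```text
at [ 480.7 -277.1  131.6] th -177.1 tilt 0.08 rz 0.059 rad then tool shift x 44.3 y 530.5 tz 1.6 open 79.7 t 7.2 F [-0.3  0.1 -0.1]
```

Call:
jog_arm(series=[[[0, 0, 0, 0, 0, 0.059, 80], [2, 25, 0, 0, 0, 0, 80], [4, 46, 0, 0, 0, 0, 80], [4, 46, 0, 0, 0, 0, 80], [4, 46, 0, 0, 0, 0, 80], [4, 46, 0, 0, 0, 0, 80], [4, 46, 0, 0, 0, 0, 80], [4, 46, 0, 0, 0, 0, 80], [4, 46, 0, 0, 0, 0, 80], [4, 46, 0, 0, 0, 0, 80]]])

```text
time_s: 8.25
eef_pos: [0.4494, 0.1174, 0.1311]
eef_rot: [-0.001, 0.005, 1.0, 0.0]
wrist_force: [0.1, 0.1, -0.1]
opening: 0.937
grasp_force: 0.0
```

Call:
jog_arm(series=[[[4, 46, 0, 0, 0, 0, 80], [4, 46, 0, 0, 0, 0, 80], [2, 30, 10, 0, 0, 0, 80], [0, 15, 20, 0, 0, 0, 80], [0, 0, 0, 0, 0, 0, 80], [0, 0, 0, 0, 0, 0, 80], [0, 0, 0, 0, 0, 0, 80], [0, 0, 0, 0, 0, 0, 80], [0, 0, 0, 0, 0, 0, 80], [0, 0, 0, 0, 0, 0, 80]]])

```text
time_s: 9.25
eef_pos: [0.4425, 0.2523, 0.1028]
eef_rot: [0.0, 0.005, 1.0, 0.0]
wrist_force: [0.1, -0.0, 1.1]
opening: 0.94
grasp_force: 0.0
```

```bash
python3 -c "
from h import *
go(441.1,253.7,12,-.5)"
```

```text
at [442.5 252.3 102.8] th 179.4 tilt 0.05 rz -0.001 rad then tool shift x 1.4 y 1.4 tz 90.8 open 80.3 t 9.25 F [ 0.1 -0.   1.1]
```

Run:
```python
from h import *
s=cv2.imread('pics/s2.png')[250:400,240:440]
c=cap('top','t2')
cv2.imwrite('pics/v2.png',np.hstack([cv2.resize(s,(400,300)),cv2.resize(c['frame'][215:365,120:270],(300,300))]))
W=cloud(c);print(rackfit(c,480,-277)[0])
```

```text
[481.8, -278.3, 71.7, 41.4, 3.4]
```

View pics/v2.png

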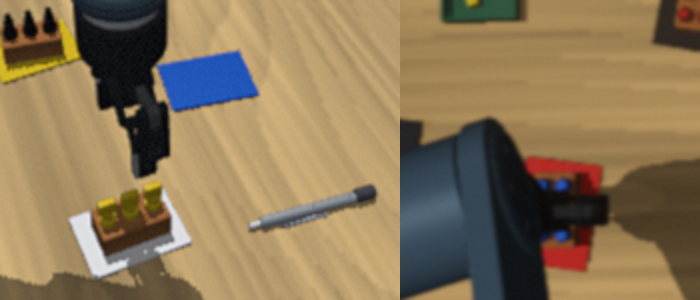

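The yellow rack stands upright on the white mat, within about 1.5 mm of centre. The gripper is over the blue rack, so I'll grasp it.

Call:
jog_arm(series=[[[1.4, 1.4, 10, 0, 0, 0, 80], [0, 0, 25, 0, 0, 0, 80], [0, 0, 25, 0, 0, 0, 80], [0, 0, 20, 0, 0, 0, 80], [0, 0, 10, 0, 0, 0, 80], [0, 0, 0, 0, 0, 0, 80], [0, 0, 0, 0, 0, 0, 60], [0, 0, 0, 0, 0, 0, 45], [0, 0, 0, 0, 0, 0, 30], [0, 0, 0, 0, 0, 0, 30]]])

```text
time_s: 10.3
eef_pos: [0.4419, 0.2545, 0.0137]
eef_rot: [0.001, 0.004, 1.0, 0.0]
wrist_force: [-0.1, 0.3, 6.2]
opening: 0.451
grasp_force: 61.8
```

Call:
jog_arm(series=[[[0, 0, 0, 0, 0, 0, 30], [0, 0, 0, 0, 0, 0, 30], [0, 0, -5, 0, 0, 0, 30], [0, 0, -15, 0, 0, 0, 30], [0, 0, -25, 0, 0, 0, 30], [0, 0, -25, 0, 0, 0, 30], [0, 0, -25, 0, 0, 0, 30], [0, 0, -15, 0, 0, 0, 30], [0, 0, 0, 0, 0, 0, 30], [0, 0, 0, 0, 0, 0, 30]]])

```text
time_s: 11.3
eef_pos: [0.4403, 0.2541, 0.1221]
eef_rot: [0.0, 0.004, 1.0, 0.0]
wrist_force: [-0.7, 0.0, -0.8]
opening: 0.451
grasp_force: 61.1
```

```bash
python3 -c "
from h import *
go(634.5,-112.2,120,-6.6)"
```

```text
at [440.3 254.1 122.1] th 179.5 tilt 0.00 rz 0.106 rad then tool shift x -235.0 y -341.5 tz 2.1 open 38.5 t 11.3 F [-0.7  0.  -0.8]
```

Call:
jog_arm(series=[[[0, 0, 0, 0, 0, 0.106, 30], [-12, -18, 0, 0, 0, 0, 30], [-25, -36, 0, 0, 0, 0, 30], [-26, -38, 0, 0, 0, 0, 30], [-26, -38, 0, 0, 0, 0, 30], [-26, -38, 0, 0, 0, 0, 30], [-26, -38, 0, 0, 0, 0, 30], [-26, -38, 0, 0, 0, 0, 30], [-26, -38, 0, 0, 0, 0, 30], [-25, -36, 0, 0, 0, 0, 30]]])

```text
time_s: 12.3
eef_pos: [0.6202, -0.0884, 0.1201]
eef_rot: [-0.001, 0.058, 0.998, 0.0]
wrist_force: [0.8, 0.0, -1.3]
opening: 0.454
grasp_force: 61.0
```

Call:
jog_arm(series=[[[-17, -23.5, 0, 0, 0, 0, 30], [0, 0, 10, 0, 0, 0, 30], [0, 0, 20, 0, 0, 0, 30], [0, 0, 20, 0, 0, 0, 30], [0, 0, 20, 0, 0, 0, 30], [0, 0, 10, 0, 0, 0, 30], [0, 0, 0, 0, 0, 0, 30], [0, 0, 0, 0, 0, 0, 30], [0, 0, 0, 0, 0, 0, 30], [0, 0, 0, 0, 0, 0, 30]]])

```text
time_s: 13.3
eef_pos: [0.6357, -0.1123, 0.0435]
eef_rot: [0.001, 0.057, 0.998, -0.0]
wrist_force: [-0.1, -0.2, -1.3]
opening: 0.452
grasp_force: 61.0
```

```bash
python3 -c "
from h import *
go(634.5,-112.2,13.5,-6.6)"
```

```text
at [ 635.7 -112.3   43.5] th 173.4 tilt 0.12 rz 0.000 rad then tool shift x 1.2 y -0.1 tz 30.0 open 38.6 t 13.3 F [-0.1 -0.2 -1.3]
```

Call:
jog_arm(series=[[[1.2, 0, 10, 0, 0, 0, 30], [0, 0, 10, 0, 0, 0, 30], [0, 0, 6, 0, 0, 0, 30], [0, 0, 4, 0, 0, 0, 30], [0, 0, 1, 0, 0, 0, 30], [0, 0, 0, 0, 0, 0, 30], [0, 0, 0, 0, 0, 0, 60], [0, 0, 0, 0, 0, 0, 80], [0, 0, 0, 0, 0, 0, 80], [0, 0, -10, 0, 0, 0, 80]]])

```text
time_s: 14.3
eef_pos: [0.6322, -0.1114, 0.0195]
eef_rot: [-0.002, 0.057, 0.998, 0.001]
wrist_force: [-0.6, -0.3, -1.0]
opening: 0.933
grasp_force: 0.0
```

Call:
jog_arm(series=[[[0, 0, -30, 0, 0, 0, 80], [0, 0, -40, 0, 0, 0, 80], [0, 0, -30, 0, 0, 0, 80], [0, 0, 0, 0, 0, 0.065, 80], [0, 20, 0, 0, 0, 0, 80], [0, 35, 0, 0, 0, 0, 80], [0, 45, 0, 0, 0, 0, 80], [0, 45, 0, 0, 0, 0, 80], [0, 30, 0, 0, 0, 0, 80], [0, 0, 0, 0, 0, 0, 80]]])

```text
time_s: 15.3
eef_pos: [0.6653, 0.0647, 0.1218]
eef_rot: [0.0, 0.087, 0.996, 0.001]
wrist_force: [-0.4, -0.0, 0.3]
opening: 0.939
grasp_force: 0.0
```

```bash
python3 -c "
from h import *
go(647,111.3,12,-10.3)"
```

```text
at [665.3  64.7 121.8] th 170.0 tilt 0.07 rz 0.005 rad then tool shift x 26.3 y 42.6 tz 109.8 open 80.2 t 15.3 F [-0.4 -0.   0.3]
```

Call:
jog_arm(series=[[[13, 21, 0, 0, 0, 0.005, 80], [13.3, 21.6, 0, 0, 0, 0, 80], [0, 0, 25, 0, 0, 0, 80], [0, 0, 25, 0, 0, 0, 80], [0, 0, 0, 0, 0, 0, 80], [0, 0, 0, 0, 0, 0, 80], [0, 0, 0, 0, 0, 0, 80], [0, 0, 0, 0, 0, 0, 80], [0, 0, 0, 0, 0, 0, 80], [0, 0, 0, 0, 0, 0, 80]]])

```text
time_s: 16.3
eef_pos: [0.6473, 0.1068, 0.072]
eef_rot: [0.001, 0.092, 0.996, 0.0]
wrist_force: [-0.2, 0.3, 0.1]
opening: 0.935
grasp_force: 0.0
```

Run:
```python
from h import *
go(647,111.3,12,-10.3)
c=cap('top','t3');s=cap('side','s3')
r,_=rackfit(c,634,-112);print('blue',r)
cv2.imwrite('pics/v3.png',np.hstack([cv2.resize(s['frame'][190:340,270:470],(400,300)),cv2.resize(c['frame'][150:300,240:440],(400,300))]))
```

```text
at [647.3 106.8  72. ] th 169.4 tilt 0.06 rz -0.005 rad then tool shift x 1.1 y 4.3 tz 60.0 open 79.9 t 16.3 F [-0.2  0.3  0.1]
blue [632.8, -113.1, 72.5, 40.6, -6.9]
```

View pics/v3.png

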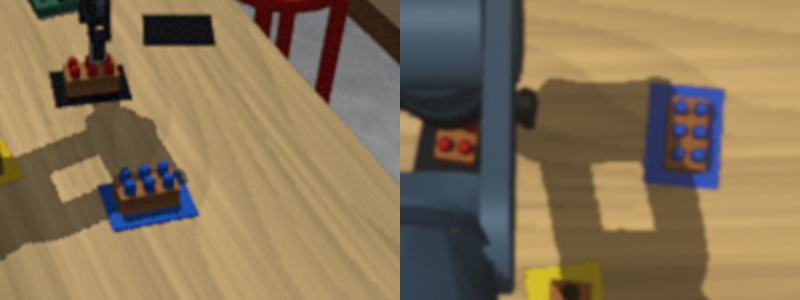

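The blue rack is home, about 2 mm off and 0.3° askew. Now the red rack.

Call:
jog_arm(series=[[[1, 4.3, 5, 0, 0, 0, 80], [0, 0, 20, 0, 0, 0, 80], [0, 0, 20, 0, 0, 0, 80], [0, 0, 10, 0, 0, 0, 80], [0, 0, 5, 0, 0, 0, 80], [0, 0, 0, 0, 0, 0, 80], [0, 0, 0, 0, 0, 0, 60], [0, 0, 0, 0, 0, 0, 45], [0, 0, 0, 0, 0, 0, 30], [0, 0, 0, 0, 0, 0, 30]]])

```text
time_s: 17.4
eef_pos: [0.6478, 0.1114, 0.0126]
eef_rot: [0.001, 0.092, 0.996, 0.0]
wrist_force: [0.2, 0.2, 6.3]
opening: 0.453
grasp_force: 63.0
```

Call:
jog_arm(series=[[[0, 0, 0, 0, 0, 0, 30], [0, 0, 0, 0, 0, 0, 30], [0, 0, -5, 0, 0, 0, 30], [0, 0, -15, 0, 0, 0, 30], [0, 0, -25, 0, 0, 0, 30], [0, 0, -25, 0, 0, 0, 30], [0, 0, -25, 0, 0, 0, 30], [0, 0, -15, 0, 0, 0, 30], [0, 0, 0, 0, 0, 0, 30], [0, 0, 0, 0, 0, 0, 30]]])

```text
time_s: 18.4
eef_pos: [0.6464, 0.1114, 0.121]
eef_rot: [-0.0, 0.092, 0.996, -0.0]
wrist_force: [-0.4, -0.9, -1.3]
opening: 0.457
grasp_force: 62.2
```

```bash
python3 -c "
from h import *
go(437.1,258.4,120,-9.2)"
```

```text
at [646.4 111.4 121. ] th 169.4 tilt 0.02 rz -0.024 rad then tool shift x 230.1 y 111.7 tz 1.0 open 39.0 t 18.4 F [-0.4 -0.9 -1.3]
```

Call:
jog_arm(series=[[[0, 0, 0, 0, 0, -0.024, 30], [20, 10, 0, 0, 0, 0, 30], [40, 20, 0, 0, 0, 0, 30], [40, 20, 0, 0, 0, 0, 30], [40, 20, 0, 0, 0, 0, 30], [40, 20, 0, 0, 0, 0, 30], [32, 14, 0, 0, 0, 0, 30], [18, 7.7, 0, 0, 0, 0, 30], [0, 0, 20, 0, 0, 0, 30], [0, 0, 20, 0, 0, 0, 30]]])

```text
time_s: 19.4
eef_pos: [0.4377, 0.2589, 0.0809]
eef_rot: [0.001, 0.079, 0.997, 0.0]
wrist_force: [-0.4, -0.8, -1.9]
opening: 0.453
grasp_force: 62.2
```

Call:
jog_arm(series=[[[0, 0, 20, 0, 0, 0, 30], [0, 0, 15, 0, 0, 0, 30], [0, 0, 0, 0, 0, 0, 30], [0, 0, 0, 0, 0, 0, 30], [0, 0, 0, 0, 0, 0, 30], [0, 0, 0, 0, 0, 0, 30], [0, 0, 0, 0, 0, 0, 30], [0, 0, 0, 0, 0, 0, 30], [0, 0, 0, 0, 0, 0, 30], [0, 0, 0, 0, 0, 0, 30]]])

```text
time_s: 20.4
eef_pos: [0.4376, 0.2585, 0.0464]
eef_rot: [0.0, 0.08, 0.997, 0.0]
wrist_force: [0.4, 0.1, -0.7]
opening: 0.458
grasp_force: 62.2
```

```bash
python3 -c "
from h import *
go(437.1,258.4,13,-9.2)"
```

```text
at [437.6 258.5  46.4] th 170.8 tilt 0.01 rz -0.000 rad then tool shift x 0.5 y -0.2 tz 33.4 open 39.1 t 20.4 F [ 0.4  0.1 -0.7]
```

Call:
jog_arm(series=[[[0.5, 0, 10, 0, 0, 0, 30], [0, 0, 10, 0, 0, 0, 30], [0, 0, 8, 0, 0, 0, 30], [0, 0, 4, 0, 0, 0, 30], [0, 0, 2, 0, 0, 0, 30], [0, 0, 0, 0, 0, 0, 30], [0, 0, 0, 0, 0, 0, 60], [0, 0, 0, 0, 0, 0, 80], [0, 0, 0, 0, 0, 0, 80], [0, 0, -10, 0, 0, 0, 80]]])

```text
time_s: 21.4
eef_pos: [0.4359, 0.2581, 0.0214]
eef_rot: [-0.001, 0.08, 0.997, -0.001]
wrist_force: [-0.3, -0.4, 0.2]
opening: 0.938
grasp_force: 0.0
```

Call:
jog_arm(series=[[[0, 0, -30, 0, 0, 0, 80], [0, 0, -40, 0, 0, 0, 80], [0, 0, -30, 0, 0, 0, 80], [0, 0, 0, 0, 0, -0.044, 80], [-4, -20, 0, 0, 0, 0, 80], [-8, -40, 0, 0, 0, 0, 80], [-8, -45, 0, 0, 0, 0, 80], [-9, -45, 0, 0, 0, 0, 80], [-9, -45, 0, 0, 0, 0, 80], [-8, -35, 0, 0, 0, 0, 80]]])

```text
time_s: 22.4
eef_pos: [0.4561, 0.0224, 0.1232]
eef_rot: [0.001, 0.059, 0.998, -0.0]
wrist_force: [0.8, 0.2, 0.7]
opening: 0.938
grasp_force: 0.0
```

Run:
```python
from h import *
go(455,10.2,12,-6.7)
c=cap('top','t4')
print('red',rackfit(c,437,258)[0])
```

```text
at [456.1  22.4 123.2] th 173.3 tilt 0.08 rz -0.001 rad then tool shift x -0.3 y -12.3 tz 111.2 open 80.1 t 22.4 F [0.8 0.2 0.7]
red [435.5, 256.3, 72.0, 40.4, -9.7]
```

Call:
jog_arm(series=[[[-0.3, -12.3, 5, 0, 0, 0, 80], [0, 0, 20, 0, 0, 0, 80], [0, 0, 25, 0, 0, 0, 80], [0, 0, 25, 0, 0, 0, 80], [0, 0, 20, 0, 0, 0, 80], [0, 0, 10, 0, 0, 0, 80], [0, 0, 6, 0, 0, 0, 80], [0, 0, 0, 0, 0, 0, 80], [0, 0, 0, 0, 0, 0, 60], [0, 0, 0, 0, 0, 0, 45]]])

```text
time_s: 23.45
eef_pos: [0.4557, 0.0124, 0.0122]
eef_rot: [0.001, 0.058, 0.998, -0.0]
wrist_force: [-0.1, -0.1, 0.7]
opening: 0.62
grasp_force: 0.0
```

Call:
jog_arm(series=[[[0, 0, 0, 0, 0, 0, 30], [0, 0, 0, 0, 0, 0, 30], [0, 0, 0, 0, 0, 0, 30], [0, 0, -5, 0, 0, 0, 30], [0, 0, -15, 0, 0, 0, 30], [0, 0, -25, 0, 0, 0, 30], [0, 0, -25, 0, 0, 0, 30], [0, 0, -25, 0, 0, 0, 30], [0, 0, -15, 0, 0, 0, 30], [0, 0, 0, 0, 0, 0, 30]]])

```text
time_s: 24.45
eef_pos: [0.4566, 0.0121, 0.1239]
eef_rot: [0.003, 0.058, 0.998, -0.0]
wrist_force: [-0.1, -0.1, -0.3]
opening: 0.454
grasp_force: 60.4
```

Run:
```python
from h import *
go(646.4,115.3,120,-11.3)
for f in('t0','t4'):
    pass
c=dict(np.load('pics/top0.npz'));d=dict(np.load('pics/t4.npz')); e=dict(np.load('pics/t3.npz'))
I=[]
for k,p,m in((c,(441,254),(437.1,258.4,-9.2)),(d,(437,258),(437.1,258.4,-9.2)),(e,(634,-112),(634.5,-112.2,-6.6))):
    I.append(rackfit(k,*p)[1])
    im=rectify(k,.032,*p); b=cv2.boxPoints(((m[0],m[1]),(72,40),m[2]))
    cv2.polylines(im,[np.array([((p[1]+80-y)*2,(p[0]+80-x)*2) for x,y in b]).round().astype(int)],True,(255,255,0),1); I.append(im[60:260,60:260])
cv2.imwrite('pics/cmp.png',cv2.resize(np.vstack([np.hstack(I[:3]),np.hstack(I[3:])]),(780,520)))
```

```text
at [456.6  12.1 123.9] th 173.3 tilt 0.30 rz 0.080 rad then tool shift x -165.9 y 138.4 tz 3.9 open 38.8 t 24.45 F [-0.1 -0.1 -0.3]
```

View pics/cmp.png

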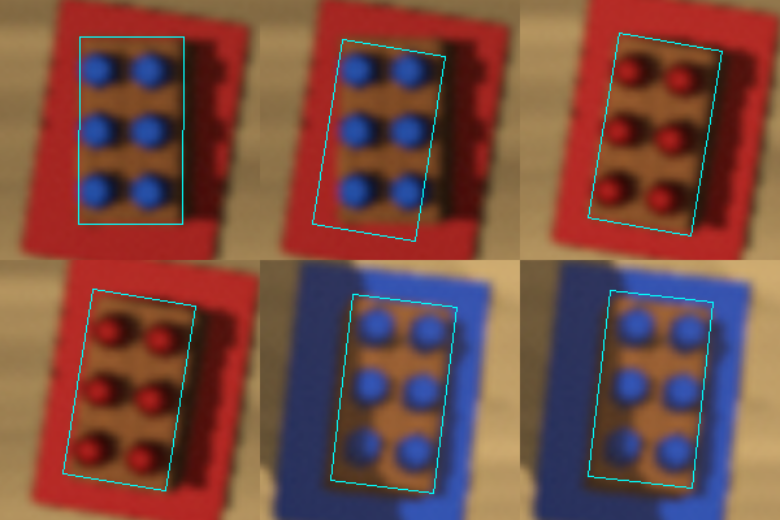

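Call:
jog_arm(series=[[[0, 0, 0, 0, 0, 0.08, 30], [-14, 12, 0, 0, 0, 0, 30], [-30, 25, 0, 0, 0, 0, 30], [-34, 28, 0, 0, 0, 0, 30], [-34, 28, 0, 0, 0, 0, 30], [-34, 28, 0, 0, 0, 0, 30], [-21, 18, 0, 0, 0, 0, 30], [0, 0, 20, 0, 0, 0, 30], [0, 0, 25, 0, 0, 0, 30], [0, 0, 20, 0, 0, 0, 30]]])

```text
time_s: 25.45
eef_pos: [0.6443, 0.1163, 0.0532]
eef_rot: [-0.002, 0.098, 0.995, -0.0]
wrist_force: [-0.6, -0.9, -1.6]
opening: 0.452
grasp_force: 60.6
```

Call:
jog_arm(series=[[[0, 0, 10, 0, 0, 0, 30], [0, 0, 0, 0, 0, 0, 30], [0, 0, 0, 0, 0, 0, 30], [0, 0, 0, 0, 0, 0, 30], [0, 0, 0, 0, 0, 0, 30], [0, 0, 0, 0, 0, 0, 30], [0, 0, 0, 0, 0, 0, 30], [0, 0, 0, 0, 0, 0, 30], [0, 0, 0, 0, 0, 0, 30], [0, 0, 0, 0, 0, 0, 30]]])

```text
time_s: 26.45
eef_pos: [0.6457, 0.1162, 0.0463]
eef_rot: [-0.0, 0.098, 0.995, -0.0]
wrist_force: [-0.1, -0.4, -0.6]
opening: 0.459
grasp_force: 60.6
```

```bash
python3 -c "
from h import *
go(647.2,115.3,13,-11.3)"
```

```text
at [645.7 116.2  46.3] th 168.7 tilt 0.00 rz 0.000 rad then tool shift x -1.6 y -0.6 tz 33.3 open 39.2 t 26.45 F [-0.1 -0.4 -0.6]
```

Call:
jog_arm(series=[[[-1.6, -0.6, 10, 0, 0, 0, 30], [0, 0, 10, 0, 0, 0, 30], [0, 0, 8, 0, 0, 0, 30], [0, 0, 4, 0, 0, 0, 30], [0, 0, 2, 0, 0, 0, 30], [0, 0, 0, 0, 0, 0, 30], [0, 0, 0, 0, 0, 0, 60], [0, 0, 0, 0, 0, 0, 80], [0, 0, 0, 0, 0, 0, 80], [0, 0, -10, 0, 0, 0, 80]]])

```text
time_s: 27.45
eef_pos: [0.6459, 0.1152, 0.021]
eef_rot: [-0.002, 0.098, 0.995, -0.0]
wrist_force: [-0.6, -0.6, -0.8]
opening: 0.934
grasp_force: 0.0
```

Call:
jog_arm(series=[[[0, 0, -30, 0, 0, 0, 80], [0, 0, -40, 0, 0, 0, 80], [0, 0, -40, 0, 0, 0, 80], [0, 0, -10, 0, 0, -0.127, 80], [0, 0, 0, 0, 0, -0.126, 80], [0, 0, 0, 0, 0, 0, 80], [0, 0, 0, 0, 0, 0, 80], [0, 0, 0, 0, 0, 0, 80], [0, 0, 0, 0, 0, 0, 80], [0, 0, 0, 0, 0, 0, 80]]])

```text
time_s: 28.45
eef_pos: [0.647, 0.1152, 0.1418]
eef_rot: [-0.0, -0.028, 1.0, 0.0]
wrist_force: [-0.0, -0.4, 0.8]
opening: 0.933
grasp_force: 0.0
```

```bash
python3 -c "
from h import *
go(481,-277.8,12,2.9)"
```

```text
at [647.  115.2 141.8] th -176.8 tilt 0.04 rz 0.005 rad then tool shift x 185.7 y -384.1 tz 129.8 open 79.7 t 28.45 F [-0.  -0.4  0.8]
```

Call:
jog_arm(series=[[[10, -20, 0, 0, 0, 0.005, 80], [20, -42, 0, 0, 0, 0, 80], [20, -42, 0, 0, 0, 0, 80], [20, -42, 0, 0, 0, 0, 80], [20, -42, 0, 0, 0, 0, 80], [20, -42, 0, 0, 0, 0, 80], [20, -42, 0, 0, 0, 0, 80], [20, -42, 0, 0, 0, 0, 80], [20, -42, 10, 0, 0, 0, 80], [15, -28, 20, 0, 0, 0, 80]]])

```text
time_s: 29.45
eef_pos: [0.4822, -0.2816, 0.1139]
eef_rot: [0.002, -0.024, 1.0, -0.002]
wrist_force: [1.4, 0.1, -0.3]
opening: 0.935
grasp_force: 0.0
```

Call:
jog_arm(series=[[[0, 0, 20, 0, 0, 0, 80], [0, 0, 10, 0, 0, 0, 80], [0, 0, 0, 0, 0, 0, 80], [0, 0, 0, 0, 0, 0, 80], [0, 0, 0, 0, 0, 0, 80], [0, 0, 0, 0, 0, 0, 80], [0, 0, 0, 0, 0, 0, 80], [0, 0, 0, 0, 0, 0, 80], [0, 0, 0, 0, 0, 0, 80], [0, 0, 0, 0, 0, 0, 80]]])

```text
time_s: 30.45
eef_pos: [0.4822, -0.2778, 0.0824]
eef_rot: [0.0, -0.026, 1.0, -0.0]
wrist_force: [-0.1, -0.6, -0.3]
opening: 0.939
grasp_force: 0.0
```

Run:
```python
from h import *
go(481,-277.8,12,3)
c=cap('top','t5')
for n,p in dict(red=(437,258),black=(647,115),blue=(634,-112)).items(): print(n,rackfit(c,*p)[0])
```

```text
at [ 482.2 -277.8   82.4] th -177.1 tilt 0.01 rz -0.001 rad then tool shift x 1.2 y 0.1 tz 70.4 open 80.2 t 30.45 F [-0.1 -0.6 -0.3]
red [435.6, 256.3, 71.9, 40.1, -9.3]
black [646.3, 113.7, 72.3, 40.5, -10.6]
blue [632.9, -112.9, 73.0, 40.2, -6.3]
```

Placements so far are within 1 to 2.5 mm. Now grasping the yellow rack.

Call:
jog_arm(series=[[[1.2, 0, 10, 0, 0, 0, 80], [0, 0, 20, 0, 0, 0, 80], [0, 0, 20, 0, 0, 0, 80], [0, 0, 15, 0, 0, 0, 80], [0, 0, 5, 0, 0, 0, 80], [0, 0, 0, 0, 0, 0, 80], [0, 0, 0, 0, 0, 0, 60], [0, 0, 0, 0, 0, 0, 45], [0, 0, 0, 0, 0, 0, 30], [0, 0, 0, 0, 0, 0, 30]]])

```text
time_s: 31.5
eef_pos: [0.4819, -0.2786, 0.0135]
eef_rot: [0.001, -0.026, 1.0, -0.001]
wrist_force: [-0.3, -0.2, 4.4]
opening: 0.453
grasp_force: 62.5
```

Call:
jog_arm(series=[[[0, 0, 0, 0, 0, 0, 30], [0, 0, 0, 0, 0, 0, 30], [0, 0, -5, 0, 0, 0, 30], [0, 0, -15, 0, 0, 0, 30], [0, 0, -25, 0, 0, 0, 30], [0, 0, -25, 0, 0, 0, 30], [0, 0, -25, 0, 0, 0, 30], [0, 0, -15, 0, 0, 0, 30], [0, 0, 0, 0, 0, 0, 30], [0, 0, 0, 0, 0, 0, 30]]])

```text
time_s: 32.5
eef_pos: [0.4808, -0.2776, 0.122]
eef_rot: [-0.0, -0.026, 1.0, 0.0]
wrist_force: [0.4, -0.2, -2.1]
opening: 0.457
grasp_force: 61.8
```

```bash
python3 -c "
from h import *
go(456.4,11.5,120,4.9)"
```

```text
at [ 480.8 -277.6  122. ] th -177.1 tilt 0.01 rz -0.034 rad then tool shift x -0.4 y 290.1 tz 2.0 open 39.0 t 32.5 F [ 0.4 -0.2 -2.1]
```

Call:
jog_arm(series=[[[0, 0, 0, 0, 0, -0.034, 30], [0, 20, 0, 0, 0, 0, 30], [0, 40, 0, 0, 0, 0, 30], [0, 45, 0, 0, 0, 0, 30], [0, 45, 0, 0, 0, 0, 30], [0, 45, 0, 0, 0, 0, 30], [0, 45, 0, 0, 0, 0, 30], [0, 30, 0, 0, 0, 0, 30], [0, 20, 10, 0, 0, 0, 30], [0, 0, 20, 0, 0, 0, 30]]])

```text
time_s: 33.5
eef_pos: [0.4555, 0.0143, 0.0919]
eef_rot: [0.0, -0.044, 0.999, 0.0]
wrist_force: [-0.3, 0.2, -1.3]
opening: 0.455
grasp_force: 61.9
```

Call:
jog_arm(series=[[[0, 0, 25, 0, 0, 0, 30], [0, 0, 20, 0, 0, 0, 30], [0, 0, 0, 0, 0, 0, 30], [0, 0, 0, 0, 0, 0, 30], [0, 0, 0, 0, 0, 0, 30], [0, 0, 0, 0, 0, 0, 30], [0, 0, 0, 0, 0, 0, 30], [0, 0, 0, 0, 0, 0, 30], [0, 0, 0, 0, 0, 0, 30], [0, 0, 0, 0, 0, 0, 30]]])

```text
time_s: 34.5
eef_pos: [0.4564, 0.0111, 0.0474]
eef_rot: [0.0, -0.043, 0.999, -0.0]
wrist_force: [0.3, 0.7, -0.6]
opening: 0.453
grasp_force: 61.8
```

```bash
python3 -c "
from h import *
go(456.4,11.5,13,4.9)"
```

```text
at [456.4  11.1  47.4] th -175.1 tilt 0.01 rz -0.000 rad then tool shift x -0.0 y 0.4 tz 34.4 open 38.7 t 34.5 F [ 0.3  0.7 -0.6]
```

Call:
jog_arm(series=[[[0, 0.4, 10, 0, 0, 0, 30], [0, 0, 10, 0, 0, 0, 30], [0, 0, 8, 0, 0, 0, 30], [0, 0, 4, 0, 0, 0, 30], [0, 0, 2.5, 0, 0, 0, 30], [0, 0, 0, 0, 0, 0, 30], [0, 0, 0, 0, 0, 0, 60], [0, 0, 0, 0, 0, 0, 80], [0, 0, 0, 0, 0, 0, 80], [0, 0, -10, 0, 0, 0, 80]]])

```text
time_s: 35.5
eef_pos: [0.4552, 0.0117, 0.022]
eef_rot: [-0.001, -0.043, 0.999, 0.0]
wrist_force: [0.2, 0.5, 0.1]
opening: 0.936
grasp_force: 0.0
```

Call:
jog_arm(series=[[[0, 0, -30, 0, 0, 0, 80], [0, 0, -40, 0, 0, 0, 80], [0, 0, -45, 0, 0, 0, 80], [0, 0, -45, 0, 0, 0, 80], [0, -30, 0, 0, 0, 0, 80], [0, -45, 0, 0, 0, 0, 80], [0, -45, 0, 0, 0, 0, 80], [0, -45, 0, 0, 0, 0, 80], [0, -45, 0, 0, 0, 0, 80], [0, -45, 0, 0, 0, 0, 80]]])

```text
time_s: 36.5
eef_pos: [0.4779, -0.2445, 0.1836]
eef_rot: [0.0, -0.042, 0.999, -0.0]
wrist_force: [0.8, -1.0, -0.9]
opening: 0.936
grasp_force: 0.0
```

Call:
jog_arm(series=[[[10, -45, 0, 0, 0, 0, 80], [10, -45, 0, 0, 0, 0, 80], [10, -45, 0, 0, 0, 0, 80], [10, -30, 0, 0, 0, 0, 80], [0, 0, 0, 0, 0, 0, 80], [0, 0, 0, 0, 0, 0, 80], [0, 0, 0, 0, 0, 0, 80], [0, 0, 0, 0, 0, 0, 80], [0, 0, 0, 0, 0, 0, 80], [0, 0, 0, 0, 0, 0, 80]]])

```text
time_s: 37.5
eef_pos: [0.4526, -0.4096, 0.183]
eef_rot: [0.0, -0.043, 0.999, -0.0]
wrist_force: [0.0, -0.5, 0.8]
opening: 0.943
grasp_force: 0.0
```

Run:
```python
from h import *
c=cap('top','t6');s=cap('side','s6')
M=dict(red=(437.1,258.4,-9.2),black=(646.4,115.3,-11.3),blue=(634.5,-112.2,-6.6),yellow=(455.8,10.9,4.9))
I=[]
for n,p in M.items():
    r=rackfit(c,p[0],p[1])[0]; print(n,np.round([r[0]-p[0],r[1]-p[1],r[4]-p[2]],1),r)
    matfit(c,n,p[0],p[1])
    im=rectify(c,.032,p[0],p[1]); b=cv2.boxPoints(((p[0],p[1]),(72,40),p[2]))
    cv2.polylines(im,[np.array([((p[1]+80-y)*2,(p[0]+80-x)*2) for x,y in b]).round().astype(int)],True,(255,255,0),1); I.append(im[60:260,60:260])
cv2.imwrite('pics/fin.png',np.vstack([np.hstack(I),cv2.resize(s['frame'][130:410,150:550],(800,400),)]))
```

```text
red [-1.7 -2.   0.2] [435.4, 256.4, 72.1, 40.8, -9.0]
red minrect [437.2, 258.2, 103.6, 76.2, -9.1] fit [437.1 258.3  -9.1] miss mm2 271 area 7811.75
black [-0.3 -1.5 -0.6] [646.1, 113.8, 72.5, 40.3, -11.9]
black minrect [646.4, 115.2, 104.2, 76.7, -11.1] fit [646.4 115.3 -11.4] miss mm2 286 area 7788.75
blue [-2.  -0.6  0.9] [632.5, -112.8, 72.7, 40.3, -5.7]
blue minrect [634.5, -112.3, 103.8, 76.3, -6.7] fit [ 634.5 -112.2   -6.6] miss mm2 269 area 7816.5
yellow [-0.2 -0.8  0. ] [455.6, 10.1, 71.8, 39.8, 4.9]
yellow minrect [455.8, 10.8, 103.7, 75.9, 4.8] fit [455.8  10.8   4.8] miss mm2 288 area 7758.0
```

View pics/fin.png

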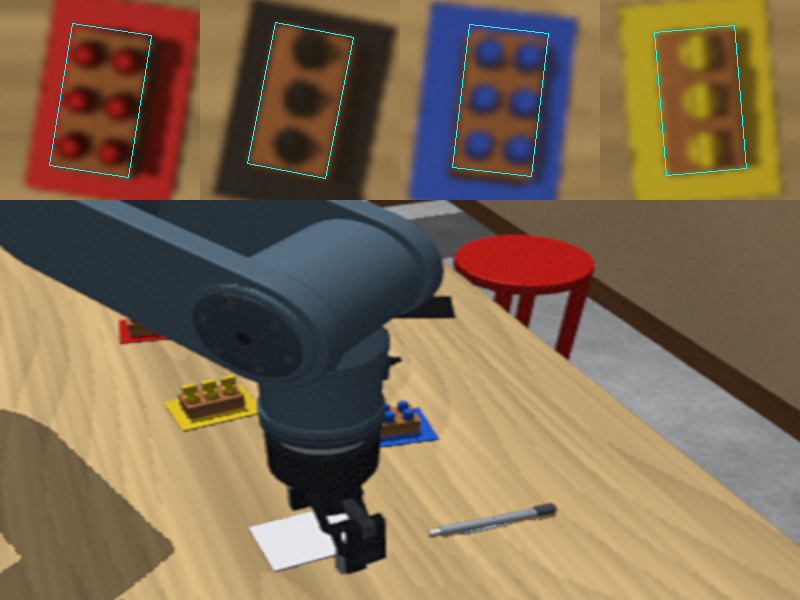

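All four racks are upright on their own mats, within about 2.6 mm and 1°. The white mat is empty and the gauge lies where it was. Handing in.

```bash
python3 -c "
from h import *
print(ctrl.hand_in())"
```

```text
the job is handed in; nothing more can be done
None
```

The job is handed in at about 38 s: by the last camera check, all four racks stand upright on their own mats, within about 2.6 mm of centre and 1° of square, with the white mat empty and the gauge left untouched.

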